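Tuck a sensor board under the leaf of a spring-pin test fixture and hold it on the pins

TASK

Lift the translucent dust cover off the test fixture by its handle and hang it by the handle on the arm of the hook stand. Then lay the sensor board in the fixture, component side up: slide its bare-metal end under the thin sprung leaf right up to the end stop without prising the leaf up, and press the board down flat onto the spring pins. The pins push it back up, so finish while still holding it pressed flat; leave the other things on the bench alone.

Things in the scene. Friction and masses are not known exactly. Their poses are not given: they have to be found in the camera images.
- fixture: Fixed test fixture: black block with aluminium top plate, 200 (x) x 116 (y) x 26 mm. Origin: centre of its underside; +x runs along the nest towards leaf and end stop, roughly away from the robot; z up. The board lies lengthwise in the nest: seated it spans x = -54 to +66, y = -25 to +25 mm. The near end is open. The leaf's hinge ears stand at x = 76 to 86 mm, 14 mm above the top plate.
- nest (a point): Point on the top plate (floor of the nest) over the fixture's origin, 26 mm above the bench; axes as the fixture. Four grey edge guides (26 mm long, at x = -30 and +30 mm) flank the board: inner faces 54 mm apart, flared outward above 5 mm, 9 mm high, within y = +-36 mm. The grey end stop (6 mm high, under the leaf) has its face at x = +66 mm.
- leaf_edge (a point): Middle of the front edge of the thin steel leaf (44 mm wide, 2 mm thick), which is hinged at fixture x = +81 mm and laps back over the board's place to x = +50 mm. Underside 7.5 mm above the top plate, front 8 mm flared up: opening about 10 mm high there. The 5 mm board passes beneath untouched if it comes in low, its nose tipped down a few degrees to clear the pins.
- leaf (a joint): Leaf angle, rad: 0 at rest, grows as its front edge is lifted (0.1 rad = 3 mm at the edge). A spring returns it (0.03 N m at rest, + 0.25 N m/rad). Keep below 0.2.
- pin0 (a joint): Travel of brass spring pin 1 of 4 (round, 4 mm thick, at fixture x = -42, y = -15 mm), m: 0 = free, 4 mm proud of the top plate; 0.004 = pressed flush by a board lying flat. Spring force 0.5 N free, 1.5 N flush.
- pin1 (a joint): Travel of brass spring pin 2 of 4 (round, 4 mm thick, at fixture x = -42, y = -5 mm), m: 0 = free, 4 mm proud of the top plate; 0.004 = pressed flush by a board lying flat. Spring force 0.5 N free, 1.5 N flush.
- pin2 (a joint): Travel of brass spring pin 3 of 4 (round, 4 mm thick, at fixture x = -42, y = 5 mm), m: 0 = free, 4 mm proud of the top plate; 0.004 = pressed flush by a board lying flat. Spring force 0.5 N free, 1.5 N flush.
- pin3 (a joint): Travel of brass spring pin 4 of 4 (round, 4 mm thick, at fixture x = -42, y = 15 mm), m: 0 = free, 4 mm proud of the top plate; 0.004 = pressed flush by a board lying flat. Spring force 0.5 N free, 1.5 N flush.
- cover: Loose translucent plastic dust cover, open below, 186 (x) x 88 (y) x 30 mm, about 150 g, standing on the fixture's top plate over nest and leaf. Origin: centre of its underside; z up. Black handle on top: straight grip bar along x, 84 long, 14 wide (y), 16 mm tall, from 62 to 78 mm above the origin, on two posts; the window under it is 64 mm long and 32 mm high (lid at 30 mm, bar at 62 mm).
- cover_grip (a point): Middle of the underside of the handle's grip bar, 62 mm above the cover's underside; axes as the cover.
- hook_stand: Fixed hook stand: round foot 110 mm across, 15 mm high; post 12 mm thick (collar 17 mm), not higher than its arm; level round arm 8 mm thick that runs from the post along the stand's own -x for 138 mm and turns up at its end to 13 mm above the arm's top. Origin: centre of the foot's underside, on the post axis. Top of the arm 170 mm above the bench.
- hook_arm (a point): Point on top of the stand's arm, 60 mm from the post axis, 170 mm above the bench: the place for the handle's bar, lying across the arm (44 mm of cover stands either side of the bar). Axes as the stand: -x to the upturned end, which begins 62 mm away.
- board: Loose sensor board: green circuit card on black carrier, 120 (x) x 50 (y) x 5 mm, about 70 g, lying on the bench component side up. Origin: centre of its underside; z up; +x to the end to tuck, which has a bare metal strip across it; no part there over 2 mm tall. Towards the other end a grey terminal block to grip it by: 36 (x) x 16 (y) mm, 5 to 23 mm above the underside, centred at x = -20 mm.
- board_edge (a point): Middle of the front end face (+x) of the board, half way up its thickness (2.5 mm above the underside); axes as the board.
- board_block (a point): Centre of the top of the terminal block, 23 mm above the board's underside, 80 mm behind its front end.
- spool: Bystander: spool of solder wire, 56 mm across, 34 mm high. Leave it.
- tape: Bystander: flat roll of tape, 55 mm across, 18 mm high. Leave it.
- pin_board: Bystander: small green board with rows of pins, 26 x 62 x 20 mm. Leave it.
There are look-alikes about, which are no part of the job. There is more than one size of the board; the one meant has the size given above.

How it is judged:
By the outcome, as a careful person would: the job done as asked, in the order asked, and still so for the second after the job is handed in, while the arm keeps its last pose, push and grip.
It also fails if it takes over 51 s, if anything falls off the work surface, if the arm or the gripper's body presses on something with over 40 N, if the wrist force passes 120 N, or if a joint passes its speed limit or range.

ROBOT

A 6-joint arm with a two-finger parallel gripper is mounted at the origin on the work surface; the furniture and walls round the work are solid. World frame = base frame: x ahead of the robot, y to its left, z up, the work surface at z = 0. Lengths are in m, angles in rad, forces in N, time in s.
With the tool pointing down it reaches from about 0.25 to 0.85 m from the base axis. Payload 12.5 kg.
Tool frame: the origin (TCP) lies on the centre line of the jaws, within the pads' length; the fingertips stand 25 mm ahead of it and the grasp point (between the pads) lies 6 mm ahead of it; z points along the fingers, y is the line along which they close (so a half turn about z gives the same grasp; the last joint's range is limited). The gripper opens to 93 mm and grips with 3 to 60 N. Pads are 15 mm wide; open, the fingers measure 128 mm over their backs; the gripper's body (75 mm by 188 mm) begins 65 mm behind the grasp point.
Start: joints at [-1.283, 0.351, 1.652, -0, 1.139, -0.085], TCP at [0.2, -0.512, 0.206] pointing down, gripper open.
Joint ranges: [-2.75, 2.75], [-0.79, 2.1], [0.01, 2.65], [-1.57, 4.71], [0.07, 3.14], [-2.87, 2.87]. Speed limits (rad/s): [2.22, 2.22, 2.79, 3.14, 3.14, 3.14].

INTERFACE

Orientations are given as [roll, pitch, yaw] about the fixed x, y, z axes, in that order (R = Rz(yaw) Ry(pitch) Rx(roll)).
In Python, from plant import arm, eyes gives the robot as it stands.
- The arm moves only by the tool servo_tool, never from a script. Its argument "commands" is a list of rows, each a list of 2 entries, a list of its own where there are three numbers: the shift along the tool's x, y, z in cm, then the turn about the tool's z in rad. A call has 1 to 20 rows; each row is the pose to reach, as a shift and turn from the pose commanded when the call began, along the tool's axes at that moment; what a row does not reach only later rows make up. A row lasts 1/12 s, in which the tool goes at most 41.7 mm and 7.16 degrees, less where a joint would pass 70% of its speed; a pose out of reach is approached as far as the arm can. A call with a gripper value outside its range is refused whole. "claw" is the opening, from -1 (shut) to 1 (fully open), set as the call begins (left out, the last holds). The fingers move at their own pace and stop on an object; "force" is the grip in N (left out, the last holds). Time passes only in rows, so rows that repeat a pose let the fingers close. It gives the time, the measured TCP pose, the force, the opening and the grip force at its end, in the units of the state.
- arm.state(): the state, without advancing time (a new reading comes with each control period).
- eyes.snapshot(name): name is "scene" or "top" or "wrist"; returns a dict with "frame" (480x640x3 uint8, red, green, blue), "fx", "fy", "cx", "cy" (pixels), "R" (3x3) and "t" (3): a world point X has camera coordinates R X + t. Camera axes: x right, y down, z forward; pixel columns grow to the right and rows downward; lengths in m; the calibration is good to about 2 mm. The wrist camera is an equidistant fisheye: a pixel r from the principal point sees the ray r / f radians off the axis. A picture is of the moment at which its call begins. There is no depth.
- arm.job_done(): hands the job in; it is judged then, once.
The state is a dict: "time": time; "q": joint angles; "joint_vel": joint speeds; "tau": joint torques, N m; "ee_pos": TCP position; "ee_rot": TCP orientation; "wrist_force": force on the tool from outside, world axes, zero at the start; "ft_torque": the same for the moment, N m; "width": finger opening in m; "grasp_force": force on a finger pad.
Only numpy, scipy, OpenCV 4.12 (cv2) and the standard library are available. Lean on these libraries where they do the work, as an engineer would, in place of code of your own. Each camera call takes 0.05 s, during which the arm holds its last target. There are 200 camera calls.

## Working session

There is one attempt and no reset: what is moved stays moved. The work goes in short steps, Python scripts to look and compute and a tool call to move; the robot and the scene stay as the last step left them, time stands still between calls to the robot, and variables do not carry over. Pictures are saved under pics/ and viewed, at most 10 in all, crops included, and the job is handed in when it is done.

Besides the shell and the picture viewer there is one more tool, called after "Request:" by a JSON object that holds its "op" and its "data", one argument or row to a line. servo_tool: Moves the arm, as the interface text tells. Its arguments: {"type":"object","properties":{"commands":{"type":"array","items":{"type":"array"}},"claw":{"type":"number"},"force":{"type":"number"}},"required":["commands"]}

```bash
ls; mkdir -p pics; cat > h.py <<'E'
import numpy as np, cv2
from plant import arm, eyes
from scipy.spatial.transform import Rotation as Ro
def snap(n,f=None):
    s=eyes.snapshot(n)
    if f: cv2.imwrite('pics/'+f,np.ascontiguousarray(s['frame'][:,:,::-1]))
    s['R']=np.array(s['R']);s['t']=np.array(s['t']);s['n']=n
    return s
def ray(s,u,v):
    x=(u-s['cx'])/s['fx'];y=(v-s['cy'])/s['fy']
    if s['n']=='wrist':
        r=np.hypot(x,y);k=np.sin(r)/r if r>1e-9 else 1
        d=np.array([x*k,y*k,np.cos(r)])
    else: d=np.array([x,y,1.])
    return -s['R'].T@s['t'], s['R'].T@d
def onz(s,u,v,z):
    c,d=ray(s,u,v); return c+d*(z-c[2])/d[2]
def proj(s,X):
    p=s['R']@np.array(X)+s['t']
    if s['n']=='wrist':
        h=np.hypot(p[0],p[1]);th=np.arctan2(h,p[2]);return np.array([s['cx']+s['fx']*th*p[0]/h,s['cy']+s['fy']*th*p[1]/h])
    return np.array([s['cx']+s['fx']*p[0]/p[2],s['cy']+s['fy']*p[1]/p[2]])
def totool(X,yaw=None):
    """shift (cm, tool axes) of TCP to world X"""
    st=arm.state(); R=Ro.from_euler('xyz',st['ee_rot']).as_matrix()
    return R.T@(np.array(X)-st['ee_pos'])*100
E
python3 - <<'E'
from h import *
for n in('top','scene','wrist'):
    s=snap(n,n+'0.png'); print(n,s['fx'],s['cx'],s['cy'],-s['R'].T@s['t'],s['R'][2])
st=arm.state(); print(st)
E
```

```text
pics
top 558.7676381961156 310.68576140788144 237.57650481126643 [0.4680015  0.06178137 1.30040951] [ 0.07626668 -0.01700644 -0.99694241]
scene 622.6481568252061 316.987490072764 222.9109809623709 [-0.46442147 -0.66494127  0.66152221] [ 0.75802012  0.5185579  -0.39560486]
wrist 371.64829954431775 321.65836802455374 240.74245718230594 [ 0.26275303 -0.48697939  0.3836525 ] [-0.22840607 -0.08723572 -0.96964973]
{'time': 0.15, 'q': array([-1.28262103e+00,  3.51062433e-01,  1.65225590e+00, -1.89638047e-05,
        1.13913272e+00, -8.45957509e-02]), 'joint_vel': array([ 0.00173783, -0.00172742, -0.00227851, -0.00062659, -0.0001655 ,
       -0.00038396]), 'tau': array([ 2.57447809e-04, -4.97462690e+01, -2.85344017e+01,  6.98379683e-02,
        2.45825853e-02, -4.62959940e-05]), 'ee_pos': array([ 0.2002515 , -0.51195382,  0.20566057]), 'ee_rot': array([-3.14073587e+00, -5.53740616e-05,  3.72778970e-01]), 'wrist_force': array([-0.35607336, -0.41846674, -0.15037828]), 'ft_torque': array([ 0.02275215,  0.03384477, -0.06990354]), 'grasp_force': 0.0, 'width': 0.0928914994670251}
```

View pics/top0.png

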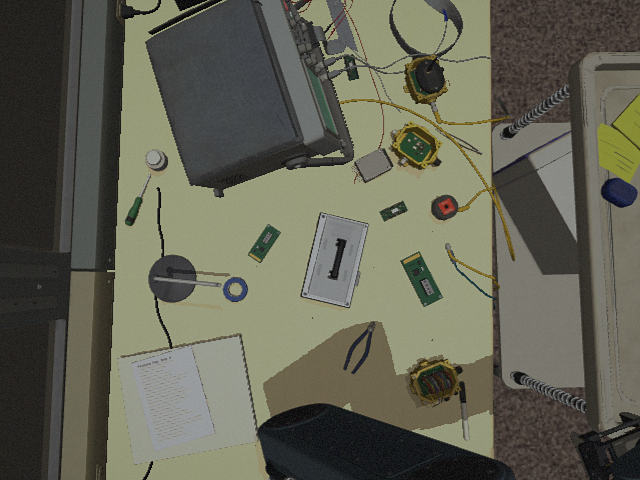

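View pics/scene0.png

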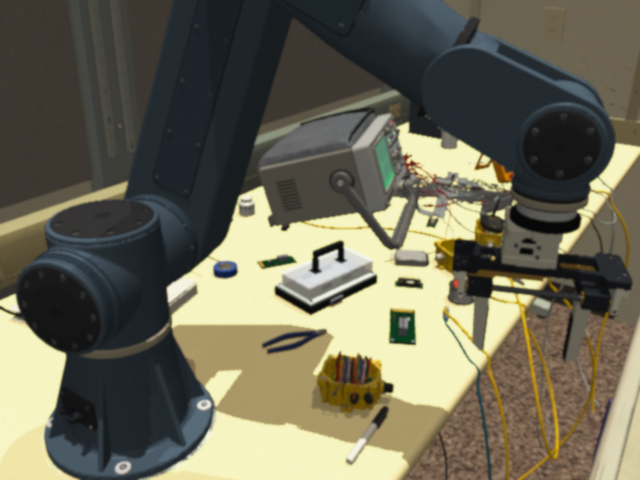

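```bash
python3 - <<'E'
from h import *
s=snap('top')
f=s['frame'][:,:,::-1].copy()
def p(n,u,v,z): print(n,onz(s,u,v,z).round(3))
hsv=cv2.cvtColor(f,cv2.COLOR_BGR2HSV)
m=cv2.inRange(hsv,(45,80,30),(90,255,255))
cs,_=cv2.findContours(m,0,2)
for c in cs:
    if cv2.contourArea(c)>150:
        r=cv2.minAreaRect(c); b=np.array([onz(s,*q,0.005) for q in cv2.boxPoints(r)])
        print('green',np.round(r[0]),onz(s,*r[0],.005).round(3),np.linalg.norm(b[0]-b[1]).round(3),np.linalg.norm(b[1]-b[2]).round(3))
p('foot',172,278,.015);p('post',152,281,.17);p('armend',220,285,.17)
p('bar near',334,278,.104);p('bar far',345,238,.104)
for q in((302,299),(353,307),(368,221),(320,212)):p('fix',*q,.026)
p('wall',115,270,0.0)
crop=lambda x,y,w,h,k:cv2.resize(f[y:y+h,x:x+w],None,fx=k,fy=k,interpolation=cv2.INTER_CUBIC)
a=crop(280,200,120,120,5);b=crop(385,235,80,75,5);c=crop(140,245,120,70,3)
im=np.zeros((600,800,3),np.uint8);im=np.hstack([a,np.zeros((600,200,3),np.uint8)]);im=np.zeros((600,800,3),np.uint8)
im[:480,:480]=cv2.resize(a,(480,480));b=cv2.resize(b,(320,300));im[:300,480:]=b;c=cv2.resize(c,(320,187));im[310:497,480:]=c
cv2.imwrite('pics/crop1.png',im)
E
```

```text
green [421. 279.] [ 0.476 -0.219  0.005] 0.048 0.118
green [264. 243.] [0.554 0.147 0.005] 0.08 0.034
green [415. 147.] [ 0.786 -0.202  0.005] 0.049 0.065
foot [0.468 0.355 0.015]
post [0.461 0.36  0.17 ]
armend [0.456 0.223 0.17 ]
bar near [ 0.474 -0.01   0.104]
bar far [ 0.56  -0.032  0.104]
fix [0.425 0.057 0.026]
fix [ 0.409 -0.059  0.026]
fix [ 0.606 -0.091  0.026]
fix [0.625 0.02  0.026]
wall [0.484 0.49  0.   ]
```

View pics/crop1.png

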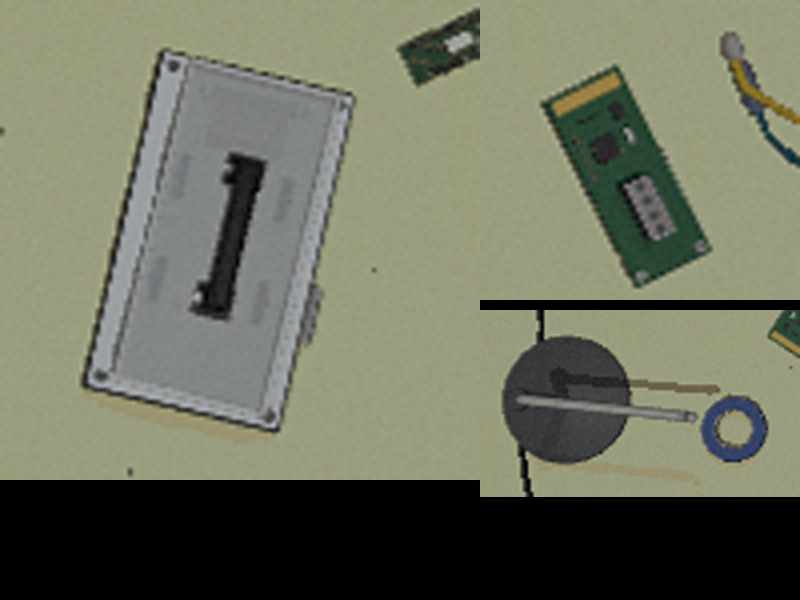

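Request:
{"op": "servo_tool", "data": {
  "commands": [
    [[47.4,-34.2,-1.4],0.54],
    [[47.4,-34.2,-1.4],0.54],
    [[47.4,-34.2,-1.4],0.54],
    [[47.4,-34.2,-1.4],0.54],
    [[47.4,-34.2,-1.4],0.54],
    [[47.4,-34.2,-1.4],0.54],
    [[47.4,-34.2,-1.4],0.54],
    [[47.4,-34.2,-1.4],0.54],
    [[47.4,-34.2,-1.4],0.54],
    [[47.4,-34.2,-1.4],0.54],
    [[47.4,-34.2,-1.4],0.54],
    [[47.4,-34.2,-1.4],0.54],
    [[47.4,-34.2,-1.4],0.54],
    [[47.4,-34.2,-1.4],0.54],
    [[47.4,-34.2,-1.4],0.54],
    [[47.4,-34.2,-1.4],0.54],
    [[47.4,-34.2,-1.4],0.54],
    [[47.4,-34.2,-1.4],0.54],
    [[47.4,-34.2,-1.4],0.54]
  ]
}}

```text
time: 1.78
ee_pos: [0.5166, -0.0223, 0.22]
ee_rot: [3.141, 0.0, -0.169]
wrist_force: [0.1, -0.1, -0.6]
width: 0.0929
grasp_force: 0.0
```

```bash
cat > bar.py <<'E'
from h import *
s=snap('wrist','w1.png')
f=s['frame'][:,:,::-1].copy()
st=arm.state();print(st['time'],st['ee_pos'],st['ee_rot'],proj(s,[.517,-.021,.104]),proj(s,[.516,-.018,.026]))
E
python3 bar.py
```

```text
1.8333 [ 0.51669808 -0.02220422  0.22009282] [ 3.14148089e+00  1.39041601e-04 -1.68914865e-01] [320.94803689 231.79959887] [318.39560727 216.23301964]
```

View pics/w1.png

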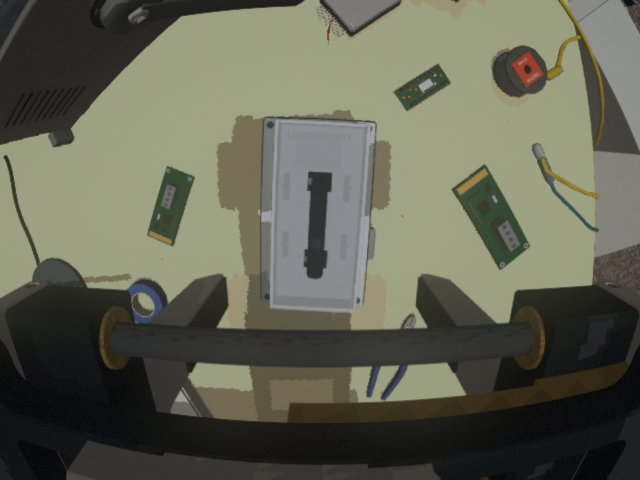

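```bash
python3 - <<'E'
from h import *
s=snap('wrist')
f=s['frame'];g=f.max(2)
m=np.zeros_like(g);m[165:290,298:340]=(g[165:290,298:340]<75)*255
cs,_=cv2.findContours(m,0,2);c=max(cs,key=cv2.contourArea)[:,0]
W=np.array([onz(s,*q,.104)[:2] for q in c],np.float32)
r=cv2.minAreaRect(W);print(r,cv2.boxPoints(r))
for v in range(190,265,12):
    u=np.where(m[v]>0)[0];a,b=onz(s,u[0],v,.104),onz(s,u[-1]+1,v,.104);print(v,u[0],u[-1],(a+b)[:2]/2,np.linalg.norm(a-b))
for q in((264,118),(375,121),(266,309),(362,312)):print(onz(s,*q,.026))
s=snap('top');f=s['frame']
m=(f.max(2)<70)[230:285,325:352].astype(np.uint8);cs,_=cv2.findContours(m,0,2);c=max(cs,key=cv2.contourArea)[:,0]
W=np.array([onz(s,q[0]+325,q[1]+230,.104)[:2] for q in c],np.float32);print(cv2.minAreaRect(W),len(c))
E
```

```text
((0.5221919417381287, -0.01853223517537117), (0.017967896535992622, 0.08769306540489197), 76.86170196533203) [[ 4.7745103e-01 -1.7314605e-02]
 [ 5.6284869e-01 -3.7247442e-02]
 [ 5.6693286e-01 -1.9749865e-02]
 [ 4.8153520e-01  1.8297136e-04]]
190 308 330 [ 0.55088638 -0.02558917] 0.0182689046714351
202 311 326 [ 0.5414313  -0.02355272] 0.012776129514980935
214 310 325 [ 0.53196289 -0.02109902] 0.012855464642427008
226 309 324 [ 0.52238563 -0.01861367] 0.0129449048861156
238 309 324 [ 0.51253925 -0.01689458] 0.013043822676798041
250 305 323 [ 0.50288286 -0.0131176 ] 0.015624241892712217
262 305 325 [ 0.49255946 -0.01213251] 0.017426727942957666
[0.62399754 0.01835691 0.026     ]
[ 0.60218741 -0.08985466  0.026     ]
[0.42391788 0.05691887 0.026     ]
[ 0.40268315 -0.0470458   0.026     ]
((0.5243114233016968, -0.02001751773059368), (0.10516728460788727, 0.051407407969236374), 0.6162438988685608) 74
```

Request:
{"op": "servo_tool", "data": {
  "commands": [
    [[0.46,-0.43,0],0.06],
    [[0.46,-0.43,4],0.06],
    [[0.46,-0.43,7],0.06],
    [[0.46,-0.43,9],0.06],
    [[0.46,-0.43,10.4],0.06],
    [[0.46,-0.43,10.4],0.06]
  ],
  "claw": 0
}}

```text
time: 2.43
ee_pos: [0.5208, -0.0179, 0.1135]
ee_rot: [3.141, 0.005, -0.228]
wrist_force: [-0.4, -0.3, -0.6]
width: 0.0573
grasp_force: 0.0
```

Request:
{"op": "servo_tool", "data": {
  "commands": [
    [[0,0,0],0],
    [[0,0,0],0],
    [[0,0,0],0],
    [[0,0,0],0],
    [[0,0,0],0],
    [[0,0,0],0],
    [[0,0,0],0],
    [[0,0,0],0]
  ],
  "claw": -1,
  "force": 40
}}

```text
time: 3.1
ee_pos: [0.5225, -0.0176, 0.1161]
ee_rot: [-3.142, -0.0, -0.227]
wrist_force: [0.3, 0.9, -0.7]
width: 0.0042
grasp_force: 0.0
```

```bash
python3 - <<'E'
from h import *
s=snap('scene');f=s['frame'][:,:,::-1];w=snap('wrist')['frame'][:,:,::-1]
a=cv2.resize(f[180:320,250:420],(485,400),interpolation=2)
im=np.zeros((400,800,3),np.uint8);im[:,:485]=a;im[:236,485:]=cv2.resize(w,(315,236))
cv2.imwrite('pics/c2.png',im);print(arm.state()['width'],proj(s,[.522,-.0187,.104]))
E
```

```text
0.00048152466122562215 [328.10588623 244.77429462]
```

View pics/c2.png

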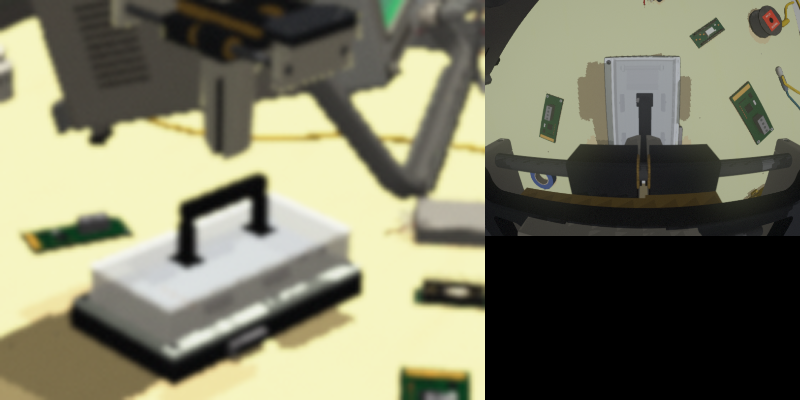

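```bash
python3 - <<'E'
from h import *
s=snap('scene');w=snap('wrist');st=arm.state();p=st['ee_pos']
print(st['time'],p,st['ee_rot'],st['q'])
for z in(.091,.104,.116,.13,.145):print(z,proj(s,[p[0],p[1],z]),proj(w,[p[0],p[1],z]))
print(-w['R'].T@w['t'],w['R'][2])
im=np.zeros((480,700,3),np.uint8)
im[:,:350]=cv2.resize(s['frame'][190:275,298:360,::-1],(350,480),interpolation=2)
im[:,350:]=cv2.resize(w['frame'][180:420,230:405,::-1],(350,480),interpolation=2)
cv2.imwrite('pics/c3.png',im)
E
```

```text
3.3 [ 0.52246342 -0.01756556  0.11602443] [-3.14158212e+00  3.56141007e-05 -2.27215356e-01] [-1.22684807e-01  4.17141224e-01  1.80576219e+00  1.78550510e-05
  9.18723560e-01  1.67531604e+00]
0.091 [327.69723069 250.15519099] [322.78763495 267.1189334 ]
0.104 [327.77710162 244.56322859] [322.83974649 274.62596787]
0.116 [327.8513897  239.36213484] [322.89353841 282.41430687]
0.13 [327.93874803 233.24596136] [322.96447833 292.74754663]
0.145 [328.03317986 226.63455413] [323.05227708 305.63663412]
[ 0.58781824 -0.03223182  0.29411291] [-0.23852388  0.05613057 -0.96951313]
```

View pics/c3.png

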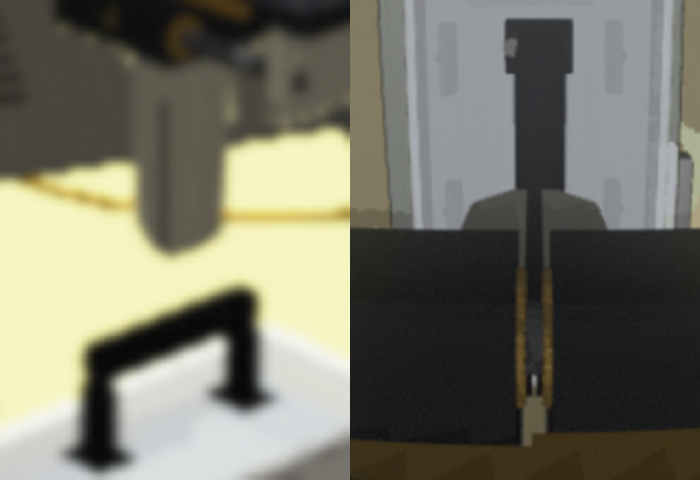

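```bash
python3 - <<'E'
from h import *
s=snap('scene')
p=np.array([.2003,-.512,.2057]);y=np.array([.3643,-.9313,0])
for k in(-.0465,.0465):
  for z in(.181,.195,.206,.217,.23):print(k,z,proj(s,p*[1,1,0]+k*y+[0,0,z]).round())
f=cv2.imread('pics/scene0.png')
cv2.imwrite('pics/c4.png',cv2.resize(f[250:380,450:640],(760,520),interpolation=2))
E
```

```text
-0.0465 0.181 [478. 372.]
-0.0465 0.195 [479. 363.]
-0.0465 0.206 [480. 355.]
-0.0465 0.217 [481. 348.]
-0.0465 0.23 [482. 339.]
0.0465 0.181 [556. 383.]
0.0465 0.195 [558. 373.]
0.0465 0.206 [559. 366.]
0.0465 0.217 [561. 358.]
0.0465 0.23 [562. 349.]
```

View pics/c4.png

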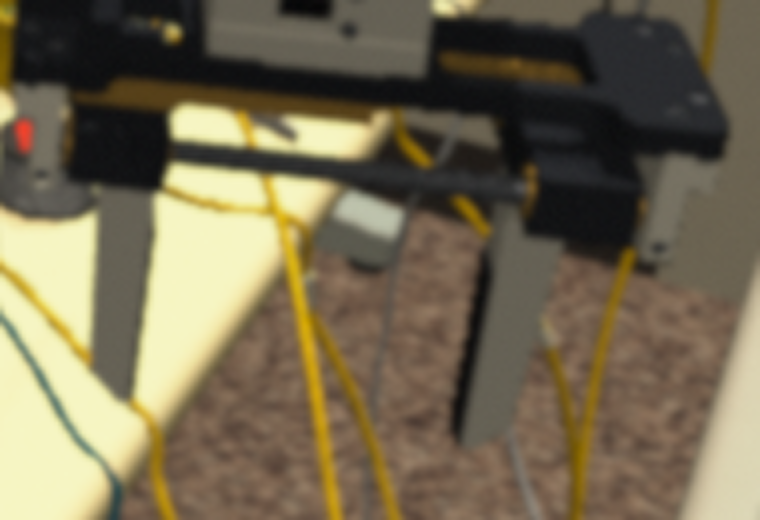

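Request:
{"op": "servo_tool", "data": {
  "commands": [
    [[0,0,0],0],
    [[0,0,0],0],
    [[0,0,0],0],
    [[0,0,0],0],
    [[0,0,0.4],0],
    [[0,0,1],0],
    [[0,0,1.6],0],
    [[0,0,2.2],0],
    [[0,0,2.8],0],
    [[0,0,3.4],0],
    [[0,0,3.5],0],
    [[0,0,3.5],0]
  ],
  "claw": -0.2
}}

```text
time: 4.35
ee_pos: [0.5222, -0.0175, 0.0805]
ee_rot: [3.142, 0.001, -0.227]
wrist_force: [-0.1, 0.3, -1.3]
width: 0.0372
grasp_force: 0.0
```

Request:
{"op": "servo_tool", "data": {
  "commands": [
    [[0,0,0],0],
    [[0,0,0],0],
    [[0,0,0],0],
    [[0,0,0],0],
    [[0,0,0],0],
    [[0,0,0],0]
  ],
  "claw": -1,
  "force": 40
}}

```text
time: 4.85
ee_pos: [0.5225, -0.0176, 0.0811]
ee_rot: [3.142, -0.0, -0.227]
wrist_force: [-0.3, -0.9, 0.8]
width: 0.013
grasp_force: 39.9
```

```bash
python3 - <<'E'
from h import *
s=snap('scene');w=snap('wrist');st=arm.state();print(st['time'],st['width'],st['grasp_force'],st['ee_pos'])
im=np.zeros((480,700,3),np.uint8)
im[:,:350]=cv2.resize(s['frame'][190:275,298:360,::-1],(350,480),interpolation=2)
im[:,350:]=cv2.resize(w['frame'][180:420,230:405,::-1],(350,480),interpolation=2)
cv2.imwrite('pics/c5.png',im)
E
```

```text
4.95 0.01380667273864025 39.95056629180908 [ 0.52251582 -0.01763784  0.0811192 ]
```

View pics/c5.png

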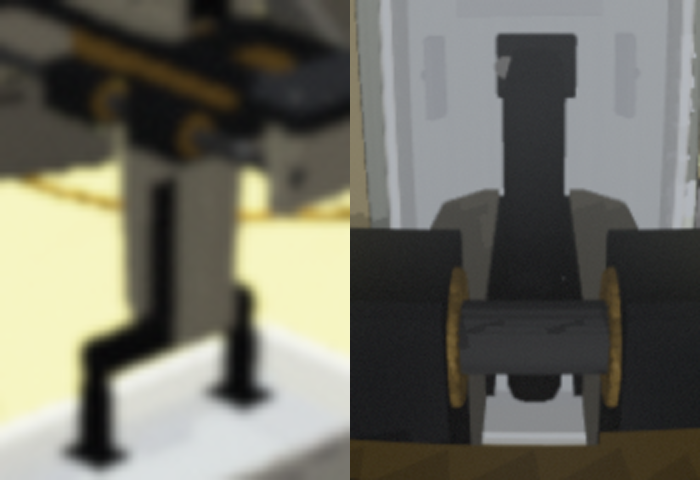

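Request:
{"op": "servo_tool", "data": {
  "commands": [
    [[0,0,-1],0],
    [[0,0,-2.5],0],
    [[0,0,-5],0],
    [[0,0,-8],0],
    [[0,0,-10],-0.1],
    [[0,0,-10.1],-0.19],
    [[0,0,-10.1],-0.19]
  ]
}}

```text
time: 5.53
ee_pos: [0.523, -0.0175, 0.1839]
ee_rot: [3.141, -0.003, -0.033]
wrist_force: [-0.4, -0.4, -1.9]
width: 0.0135
grasp_force: 39.9
```

```bash
python3 - <<'E'
from h import *
t=snap('top');s=snap('scene');w=snap('wrist');st=arm.state();print(st['time'],st['width'],st['ee_pos'],st['ee_rot'])
f=t['frame'].astype(int);g=f.mean(2)
# bright arm on dark foot / bench: sample columns
for u in range(158,222,6):
    col=g[272:296,u];print(u,col.astype(int))
im=np.zeros((480,800,3),np.uint8)
im[:,:420]=cv2.resize(s['frame'][150:310,230:370,::-1],(420,480),interpolation=2)
im[:240,420:]=cv2.resize(t['frame'][240:310,140:251,::-1],(380,240),interpolation=2)
im[240:,420:740]=cv2.resize(w['frame'][:,:,::-1],(320,240))
cv2.imwrite('pics/c6.png',im)
E
```

```text
5.6833 0.013413852477131703 [ 0.52200464 -0.01748107  0.18160684] [-3.14143801e+00  1.14917507e-03 -4.02572753e-02]
158 [ 64  68  65  54  35 115 148 143  92  57  61  67  63  65  66  64  65  66
  64  62  68  59  61  67]
164 [ 63  65  66  62  50  59 128 158 138  71  64  68  69  65  70  65  66  68
  68  60  62  58  59  57]
170 [ 47  43  44  43  50  48 107 134 148 124  66  65  59  60  65  64  59  69
  68  66  68  69  65  70]
176 [ 43  72  76  71  74  77  70 120 152 139  89  79  79  78  75  78  79  78
  71  74  74  72  70  68]
182 [ 43  49  74  79  78  76  75  83 128 161 130  72  77  78  78  77  74  76
  79  74  74  71  76  72]
188 [ 44  42  73  75  72  78  77  59 112 140 146 103  73  76  77  75  75  76
  74  76  73  69  74  51]
194 [ 39  40  72  71  68  70  73  73  65 122 165 137  72  54  36  77 144 156
 159 163 163 162 157 161]
200 [104 104 159 162 161 161 161 162 164 107 131 157 120 160 163 161 161 162
 161 157 156 164 158 161]
206 [108 102 100 161 161 162 162 160 162 137 116 156 138 107 158 160 163 161
 161 163 162 162 162 161]
212 [107 107 103 164 163 158 159 162 164 165 102 124 165 127 134 160 164 159
 163 163 159 161 162 161]
218 [167 107 101  97 162 163 162 165 161 164 162  73 119 138 123 163 164 162
 159 159 163 162 163 161]
```

View pics/c6.png

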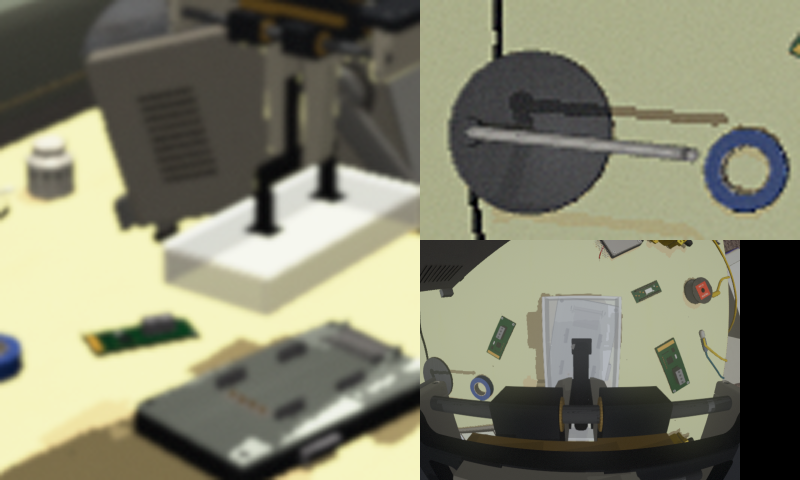

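```bash
python3 - <<'E'
from h import *
t=snap('top')
a=onz(t,158,279,.168);b=onz(t,218,284.9,.168);d=(b-a)/np.linalg.norm(b-a);print(a,b,d)
post=onz(t,151,280.5,.17);print('post',post)
P=onz(t,172.3,278.6,.015);print('foot',P)
st=arm.state();
w=snap('wrist');print(proj(w,[.457,.25,.17]))
E
```

```text
[0.46566437 0.3482206  0.168     ] [0.45577937 0.22755609 0.168     ] [-0.08164785 -0.99666124  0.        ]
post [0.46244003 0.36158348 0.17      ]
foot [0.46678874 0.35445011 0.015     ]
[  3.7501437  351.65140623]
```

Request:
{"op": "servo_tool", "data": {
  "commands": [
    [[-1.5,-2.5,0],0.045],
    [[-4,-5.5,0],0.045],
    [[-6.5,-9,0],0.045],
    [[-7.5,-12,0],0.045],
    [[-7.56,-14,0],0.045],
    [[-7.5,-15.5,0],0.045],
    [[-7.5,-17,0],0.045],
    [[-7.5,-18.5,0],0.045],
    [[-7.4,-20,0],0.045],
    [[-7.4,-21.2,0],0.045],
    [[-7.4,-22.4,0],0.045],
    [[-7.4,-22.4,0],0.045]
  ]
}}

```text
time: 6.78
ee_pos: [0.4568, 0.2105, 0.1817]
ee_rot: [-3.141, 0.0, -0.082]
wrist_force: [-0.9, -0.4, -1.4]
width: 0.0137
grasp_force: 39.9
```

```bash
python3 - <<'E'
from h import *
st=arm.state();print(st)
B=totool([.461,.292,st['ee_pos'][2]]);print(B)
E
```

```text
{'time': 6.7833, 'q': array([3.39083370e-01, 2.94335579e-01, 1.79727372e+00, 3.73374798e-04,
       1.05033011e+00, 1.99140786e+00]), 'joint_vel': array([-0.03457325, -0.01485895,  0.02159632, -0.01042007, -0.00392226,
       -0.04342459]), 'tau': array([ 7.95701500e-01, -4.50842714e+01, -2.78957248e+01,  1.77658908e-02,
       -2.66674685e-02,  3.96013940e-01]), 'ee_pos': array([0.45675757, 0.21050832, 0.18174003]), 'ee_rot': array([-3.14143861e+00,  4.48807000e-04, -8.17138580e-02]), 'wrist_force': array([-0.92986628, -0.4306568 , -1.43858086]), 'ft_torque': array([ 0.01336816, -0.00135675,  0.04046411]), 'grasp_force': 39.94621217250824, 'width': 0.013661899343771461}
[-2.42331404e-01 -8.15660395e+00  1.36521040e-03]
```

Request:
{"op": "servo_tool", "data": {
  "commands": [
    [[0,-1.0,0],0],
    [[0,-2.0,0],0],
    [[-0.1,-3,0],0],
    [[-0.1,-4,0],0],
    [[-0.2,-5.2,0],0],
    [[-0.2,-6.4,0],0],
    [[-0.2,-7.6,0],0],
    [[-0.2,-8.2,0],0],
    [[-0.2,-8.2,0],0],
    [[-0.2,-8.2,0],0]
  ]
}}

```text
time: 7.62
ee_pos: [0.4615, 0.2911, 0.1818]
ee_rot: [3.141, 0.0, -0.082]
wrist_force: [0.4, -0.2, -2.3]
width: 0.0136
grasp_force: 39.9
```

Request:
{"op": "servo_tool", "data": {
  "commands": [
    [[0,0,0.4],0],
    [[0,0,0.8],0],
    [[0,0,1.2],0],
    [[0,0,1.4],0],
    [[0,0,1.6],0],
    [[0,0,1.6],0],
    [[0,0,1.6],0]
  ]
}}

```text
time: 8.2
ee_pos: [0.4616, 0.2908, 0.166]
ee_rot: [3.142, 0.0, -0.082]
wrist_force: [-0.6, -0.5, -1.5]
width: 0.0134
grasp_force: 39.9
```

Request:
{"op": "servo_tool", "data": {
  "commands": [
    [[0,0,0.1],0],
    [[0,0,0.2],0],
    [[0,0,0.3],0],
    [[0,0,0.3],0]
  ]
}}

```text
time: 8.53
ee_pos: [0.4615, 0.2909, 0.1629]
ee_rot: [3.141, 0.0, -0.082]
wrist_force: [-0.1, 0.6, -1.5]
width: 0.0134
grasp_force: 39.9
```

```bash
python3 - <<'E'
from h import *
st=arm.state();print(st['ee_pos'],st['wrist_force'],st['ft_torque'])
E
```

```text
[0.4614965  0.29087639 0.16286054] [-0.14460046  0.62153145 -1.45136032] [ 0.11937579  0.0024671  -0.0150021 ]
```

Request:
{"op": "servo_tool", "data": {
  "commands": [
    [[0,0,0.1],0],
    [[0,0,0.2],0],
    [[0,0,0.2],0]
  ]
}}

```text
time: 8.78
ee_pos: [0.4618, 0.291, 0.1622]
ee_rot: [-3.141, -0.001, -0.082]
wrist_force: [-3.4, -1.5, 10.5]
width: 0.0138
grasp_force: 40.0
```

Request:
{"op": "servo_tool", "data": {
  "commands": [
    [[0,0,0.1],0],
    [[0,0,0.2],0],
    [[0,0,0.2],0]
  ]
}}

```text
time: 9.03
ee_pos: [0.4619, 0.291, 0.1618]
ee_rot: [-3.141, -0.002, -0.082]
wrist_force: [-10.2, -6.3, 27.3]
width: 0.0137
grasp_force: 40.1
```

Request:
{"op": "servo_tool", "data": {
  "commands": [
    [[0,0,-0.2],0],
    [[0,0,-0.33],0],
    [[0,0,-0.33],0]
  ]
}}

```text
time: 9.28
ee_pos: [0.4617, 0.291, 0.1625]
ee_rot: [-3.141, -0.0, -0.082]
wrist_force: [-0.3, 0.3, -1.3]
width: 0.0139
grasp_force: 39.9
```

Request:
{"op": "servo_tool", "data": {
  "commands": [
    [[0,0,0],0],
    [[0,0,0],0],
    [[0,0,0],0],
    [[0,0,0],0],
    [[0,0,0],0]
  ],
  "claw": -0.4
}}

```text
time: 9.7
ee_pos: [0.4616, 0.2909, 0.1622]
ee_rot: [3.142, 0.0, -0.082]
wrist_force: [0.4, 0.5, 0.2]
width: 0.0276
grasp_force: 0.0
```

```bash
python3 - <<'E'
from h import *
st=arm.state();print(st['time'],st['ee_pos'],st['wrist_force'],st['width'])
t=snap('top');s=snap('scene');w=snap('wrist')
im=np.zeros((600,800,3),np.uint8)
im[:300,:400]=cv2.resize(s['frame'][150:345,150:410,::-1],(400,300))
im[:300,400:]=cv2.resize(t['frame'][190:340,110:310,::-1],(400,300),interpolation=2)
im[300:,:400]=cv2.resize(w['frame'][:,:,::-1],(400,300))
im[300:,400:]=cv2.resize(w['frame'][120:420,120:520,::-1],(400,300))
cv2.imwrite('pics/c7.png',im)
E
```

```text
9.7 [0.46157824 0.29091576 0.16222866] [0.37235949 0.48298498 0.23518858] 0.02763938544744618
```

View pics/c7.png

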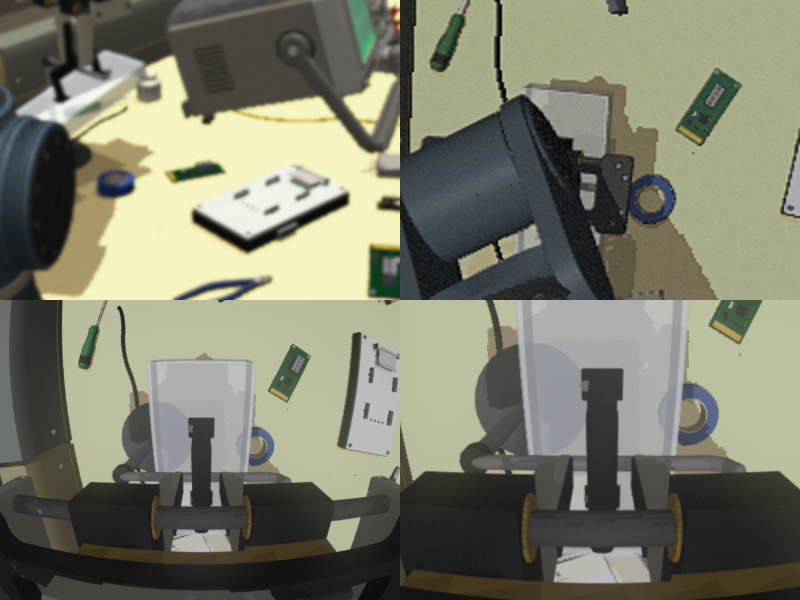

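Request:
{"op": "servo_tool", "data": {
  "commands": [
    [[0,0,-0.5],0],
    [[0,0,-1.5],0],
    [[0,0,-3],0],
    [[0,0,-5],0],
    [[0,0,-7],0],
    [[0,2,-7.5],0],
    [[2,10,-7.5],-0.2],
    [[4,20,-7.5],-0.4],
    [[5,50.5,-7.5],-0.52],
    [[5,50.5,-7.5],-0.52],
    [[5,50.5,-7.5],-0.52],
    [[5,50.5,-7.5],-0.52],
    [[5,50.5,-7.5],-0.52],
    [[5,50.5,-7.5],-0.52],
    [[5,50.5,-7.5],-0.52],
    [[5,50.5,-5],-0.52],
    [[5,50.5,-3.8],-0.52],
    [[5,50.5,-3.8],-0.52],
    [[5,50.5,-3.8],-0.52],
    [[5,50.5,-3.8],-0.52]
  ],
  "claw": -0.1
}}

```text
time: 11.52
ee_pos: [0.4694, -0.2187, 0.2]
ee_rot: [-3.141, 0.001, 0.434]
wrist_force: [-0.3, 0.6, -0.6]
width: 0.0413
grasp_force: 0.0
```

```bash
cat > brd.py <<'E'
from h import *
st=arm.state();print(st['time'],st['ee_pos'],st['ee_rot'],st['width'])
for n in('top','wrist'):
    s=snap(n);f=s['frame'][:,:,::-1].copy()
    hsv=cv2.cvtColor(f,cv2.COLOR_BGR2HSV)
    c0=proj(s,[.476,-.219,.005]).astype(int);print(n,c0)
    m=cv2.inRange(hsv,(40,70,25),(95,255,255));g=cv2.inRange(hsv,(15,90,90),(30,255,255))
    k=90 if n=='wrist' else 40
    b=np.zeros_like(m);b[max(0,c0[1]-k):c0[1]+k,max(0,c0[0]-k):c0[0]+k]=255;m&=b;g&=b
    for nm,mm in(('green',cv2.morphologyEx(m,cv2.MORPH_CLOSE,np.ones((3,3)))),('gold',g)):
        cs,_=cv2.findContours(mm,0,2)
        if not cs: print(nm,'none');continue
        c=max(cs,key=cv2.contourArea)[:,0]
        W=np.array([onz(s,*q,.005)[:2] for q in c],np.float32)*1000
        r=cv2.minAreaRect(W);print(nm,len(c),r);print(cv2.boxPoints(r).round(1).tolist())
E
python3 brd.py
```

```text
11.5167 [ 0.46942596 -0.21866747  0.20004085] [-3.14098277e+00  6.83200057e-04  4.34412122e-01] 0.04127943735275801
top [421 278]
green 56 ((500.7073974609375, -205.51138305664062), (60.800296783447266, 47.22971725463867), 26.889158248901367)
[[462.8999938964844, -198.1999969482422], [484.29998779296875, -240.3000030517578], [538.5, -212.8000030517578], [517.0999755859375, -170.6999969482422]]
gold 34 ((523.5762329101562, -194.5045623779297), (6.216165065765381, 39.91614532470703), 27.30420684814453)
[[511.70001220703125, -178.1999969482422], [530.0, -213.6999969482422], [535.5, -210.8000030517578], [517.2000122070312, -175.3000030517578]]
wrist [327 210]
green 116 ((477.3673400878906, -217.28097534179688), (114.71495056152344, 47.59006881713867), 26.90471076965332)
[[415.5, -222.0], [437.0, -264.5], [539.2999877929688, -212.5], [517.7000122070312, -170.10000610351562]]
gold 8 ((524.3355102539062, -193.64083862304688), (7.863870143890381, 41.24785614013672), 27.451854705810547)
[[511.29998779296875, -177.1999969482422], [530.4000244140625, -213.8000030517578], [537.2999877929688, -210.10000610351562], [518.2999877929688, -173.5]]
```

```bash
cat > fx.py <<'E'
from h import *
s=snap('wrist');f=s['frame'][:,:,::-1].copy()
hsv=cv2.cvtColor(f,cv2.COLOR_BGR2HSV)
B=np.array([.4751,-.2186]);ex=np.array([.8918,.4524]);ey=np.array([-.4524,.8918])
pts=[]
for bx in np.arange(-.058,.03,.001):
    for by in np.arange(-.024,.024,.001):
        p=B+bx*ex+by*ey;u,v=proj(s,[*p,.023]).round().astype(int)
        if hsv[v,u,1]<45 and hsv[v,u,2]>70: pts.append((bx,by))
pts=np.array(pts)*1000;print('block',len(pts),np.percentile(pts,[2,50,98],axis=0))
t=snap('top');f=t['frame'][:,:,::-1].copy();hsv=cv2.cvtColor(f,cv2.COLOR_BGR2HSV)
m=cv2.inRange(hsv,(0,0,110),(180,40,255));b=np.zeros_like(m);b[195:325,290:380]=255;m&=b
m=cv2.morphologyEx(m,cv2.MORPH_CLOSE,np.ones((5,5)))
cs,_=cv2.findContours(m,0,2);c=max(cs,key=cv2.contourArea)[:,0]
W=np.array([onz(t,*q,.026)[:2] for q in c],np.float32)*1000
r=cv2.minAreaRect(W);print('plate top',r,cv2.boxPoints(r).round(1).tolist())
e=cv2.inRange(hsv,(0,0,0),(180,255,200))
F=np.array(r[0])/1000;a=np.deg2rad(r[2]); 
print(hsv[260,300:375,1].tolist(),f[260,300:375].mean(1).astype(int).tolist())
E
python3 fx.py
```

```text
block 818 [[-57. -23.]
 [-24.  -3.]
 [ 26.  19.]]
plate top ((515.56787109375, -19.460983276367188), (119.46170043945312, 195.1708526611328), 77.69757843017578) [[407.5, -57.0], [598.2000122070312, -98.5999984741211], [623.5999755859375, 18.100000381469727], [433.0, 59.70000076293945]]
[48, 53, 51, 52, 48, 52, 46, 52, 64, 48, 13, 14, 10, 10, 11, 10, 9, 9, 9, 11, 10, 11, 14, 9, 7, 7, 9, 10, 7, 10, 11, 6, 10, 11, 11, 9, 10, 9, 9, 10, 10, 7, 10, 7, 13, 11, 7, 10, 6, 10, 11, 7, 9, 10, 8, 9, 7, 11, 10, 11, 6, 52, 53, 51, 48, 48, 52, 50, 53, 51, 51, 51, 49, 52, 46] [163, 163, 163, 163, 161, 161, 164, 169, 93, 29, 169, 180, 178, 175, 176, 176, 174, 174, 176, 177, 176, 179, 176, 175, 177, 173, 175, 176, 175, 176, 176, 174, 176, 175, 176, 176, 174, 177, 176, 178, 176, 175, 177, 181, 175, 176, 175, 175, 176, 176, 174, 173, 177, 177, 177, 175, 175, 174, 179, 183, 87, 149, 164, 163, 164, 163, 163, 164, 164, 162, 163, 163, 164, 164, 168]
```

Request:
{"op": "servo_tool", "data": {
  "commands": [
    [[-2.1,0.3,2],-0.035],
    [[-2.1,0.3,5],-0.035],
    [[-2.1,0.3,9],-0.035],
    [[-2.1,0.3,13],-0.035],
    [[-2.1,0.3,16],-0.035],
    [[-2.1,0.3,18],-0.035],
    [[-2.1,0.3,19],-0.035],
    [[-2.1,0.3,19.6],-0.035],
    [[-2.1,0.3,20],-0.035],
    [[-2.1,0.3,20],-0.035],
    [[-2.1,0.3,20],-0.035]
  ]
}}

```text
time: 12.63
ee_pos: [0.4529, -0.2283, 0.0014]
ee_rot: [3.14, -0.001, 0.473]
wrist_force: [0.2, 0.1, 0.3]
width: 0.042
grasp_force: 0.0
```

Request:
{"op": "servo_tool", "data": {
  "commands": [
    [[0,0,0.1],0],
    [[0,0,0.2],0],
    [[0,0,0.3],0],
    [[0,0,0.3],0]
  ]
}}

```text
time: 12.97
ee_pos: [0.4522, -0.2282, -0.0026]
ee_rot: [3.141, -0.0, 0.473]
wrist_force: [0.2, -0.0, -0.8]
width: 0.0417
grasp_force: 0.0
```

Request:
{"op": "servo_tool", "data": {
  "commands": [
    [[0,0,0.1],0],
    [[0,0,0.2],0],
    [[0,0,0.2],0]
  ]
}}

```text
time: 13.22
ee_pos: [0.4521, -0.2281, -0.0049]
ee_rot: [-3.141, 0.0, 0.473]
wrist_force: [-1.0, 0.5, -0.5]
width: 0.0416
grasp_force: 0.0
```

```bash
python3 -c "
from h import *
s=arm.state();print(s['ee_pos'],s['wrist_force'])"
```

```text
[ 0.45209834 -0.2280734  -0.00485866] [-1.03926772  0.51892569 -0.54189312]
```

Tips are just above the board (ee ≈ −0.005 means tips ≈ 0.005). Close.

Request:
{"op": "servo_tool", "data": {
  "commands": [
    [[0,0,0],0],
    [[0,0,0],0],
    [[0,0,0],0],
    [[0,0,0],0],
    [[0,0,0],0],
    [[0,0,0],0],
    [[0,0,0],0]
  ],
  "claw": -1,
  "force": 45
}}

```text
time: 13.8
ee_pos: [0.4522, -0.2281, -0.0046]
ee_rot: [3.142, -0.0, 0.473]
wrist_force: [-0.4, -0.6, -0.1]
width: 0.0156
grasp_force: 44.9
```

Request:
{"op": "servo_tool", "data": {
  "commands": [
    [[0,0,-0.3],0],
    [[0,0,-1],0],
    [[0,0,-2.5],0],
    [[0,0,-5],0],
    [[0,0,-8],0],
    [[0,0,-9],0],
    [[0,0,-9],0]
  ]
}}

```text
time: 14.38
ee_pos: [0.4535, -0.2289, 0.0879]
ee_rot: [3.137, -0.003, 0.473]
wrist_force: [-0.3, -0.4, -1.6]
width: 0.0157
grasp_force: 44.9
```

```bash
cat > gd.py <<'E'
from h import *
st=arm.state();print(st['time'],st['ee_pos'],st['ee_rot'])
def guides(n,F=(.5155,-.0185),yaw=-.19,z=.032):
    s=snap(n);g=cv2.GaussianBlur(s['frame'],(0,0),.6).max(2)
    e=np.array([np.cos(yaw),np.sin(yaw)]);h=np.array([-e[1],e[0]])
    box=np.array([proj(s,[*(np.array(F)+a*e+b*h),.03]) for a,b in((-.085,-.05),(-.085,.05),(.047,.05),(.047,-.05))]).astype(np.int32)
    m=np.zeros_like(g);cv2.fillConvexPoly(m,box,255)
    med=np.median(g[m>0]);d=((g<med*.8)&(m>0)).astype(np.uint8)
    k,l,sta,c=cv2.connectedComponentsWithStats(d)
    print(n,med)
    for i in range(1,k):
        if sta[i,4]>=4:
            w=onz(s,*c[i],z)[:2];r=w-F;print(sta[i,4],c[i].round(1),w.round(4),'fix',(1000*r@e).round(1),(1000*r@h).round(1))
if __name__=='__main__':
    for n in('top','wrist'):guides(n)
E
python3 gd.py
```

```text
14.3833 [ 0.45350036 -0.22888295  0.08788594] [ 3.13738687e+00 -2.50297410e-03  4.72878213e-01]
top 178.0
39 [324.9 243.4] [0.5522 0.0076] fix 31.1 32.6
43 [350.4 249.6] [ 0.5391 -0.0508] fix 29.3 -27.3
40 [318.8 269.1] [0.4937 0.0206] fix -28.8 34.3
40 [344.6 275.2] [ 0.4808 -0.0382] fix -30.4 -25.9
wrist 209.0
110 [91.8  3.5] [0.543 0.007] fix 22.2 30.2
392 [150.1  27.7] [ 0.5394 -0.0535] fix 30.1 -29.9
395 [55.2 59. ] [0.4946 0.0183] fix -27.5 32.2
15 [60.2 82.1] [0.4801 0.0035] fix -38.9 14.9
365 [101.9  98.3] [ 0.4818 -0.0409] fix -28.9 -28.4
15 [67.5 88.3] [ 0.4781 -0.0061] fix -39.1 5.1
14 [74.9 94.9] [ 0.476  -0.0157] fix -39.3 -4.7
13 [ 82.7 101.7] [ 0.4739 -0.0253] fix -39.6 -14.5
5 [ 14.  112.4] [0.4427 0.0442] fix -83.4 47.8
```

Request:
{"op": "servo_tool", "data": {
  "commands": [
    [[5.2,-24.2,-4.2],0.69],
    [[5.2,-24.2,-4.2],0.69],
    [[5.2,-24.2,-4.2],0.69],
    [[5.2,-24.2,-4.2],0.69],
    [[5.2,-24.2,-4.2],0.69],
    [[5.2,-24.2,-4.2],0.69],
    [[5.2,-24.2,-4.2],0.69],
    [[5.2,-24.2,-4.2],0.69],
    [[5.2,-24.2,-4.2],0.69],
    [[5.2,-24.2,-4.2],0.69],
    [[5.2,-24.2,-4.2],0.69],
    [[5.2,-24.2,-4.2],0.69]
  ]
}}

```text
time: 15.48
ee_pos: [0.3883, 0.0103, 0.1269]
ee_rot: [3.141, 0.001, -0.218]
wrist_force: [0.5, -0.3, 0.2]
width: 0.0159
grasp_force: 44.9
```

```bash
cat > g2.py <<'E'
from gd import *
guides('wrist',(.517,-.0175),-.215)
s=snap('wrist');f=s['frame'][:,:,::-1].copy();hsv=cv2.cvtColor(f,cv2.COLOR_BGR2HSV)
st=arm.state();zt=st['ee_pos'][2]+.0047+.005
m=cv2.inRange(hsv,(40,70,25),(95,255,255))|cv2.inRange(hsv,(15,90,90),(30,255,255))
R=Ro.from_euler('xyz',st['ee_rot']).as_matrix()
c0=proj(s,[*(st['ee_pos']+R[:,0]*.06)[:2],zt]).astype(int);print('nose area',c0)
g=cv2.inRange(hsv,(15,90,90),(30,255,255));b=np.zeros_like(g);b[max(0,c0[1]-90):c0[1]+60,c0[0]-90:c0[0]+90]=255
for nm,mm in(('board',m&b),('gold',g&b)):
    k,l,sta,c=cv2.connectedComponentsWithStats(cv2.morphologyEx(mm,cv2.MORPH_CLOSE,np.ones((5,5))));i=1+np.argmax(sta[1:,4])
    cs,_=cv2.findContours((l==i).astype(np.uint8),0,2)
    W=np.array([onz(s,*q,zt) for q in max(cs,key=len)[:,0]])
    L=(W-st['ee_pos'])@R*1000
    r=cv2.minAreaRect(L[:,:2].astype(np.float32));print(nm,sta[i],'tool-frame',r,cv2.boxPoints(r).round(1).tolist())
E
python3 g2.py
```

```text
15.4833 [0.38832002 0.01028277 0.12685747] [ 3.14143194e+00  8.92241562e-04 -2.18351354e-01]
wrist 202.0
325 [277.4  27.9] [0.5514 0.008 ] fix 28.1 32.3
313 [358.1  26.9] [ 0.539  -0.0501] fix 28.5 -27.2
7921 [318.5 144.1] [ 0.4576 -0.0021] fix -61.3 2.4
nose area [322 164]
board [ 271  109  105  115 7865] tool-frame ((58.86073303222656, 0.24407577514648438), (52.413177490234375, 47.76063919067383), 0.8455663323402405) [[32.29999923706055, 23.700000762939453], [33.0, -24.0], [85.4000015258789, -23.200000762939453], [84.69999694824219, 24.5]]
gold [ 277  113   94   19 1670] tool-frame ((79.41100311279297, 0.4574165344238281), (8.060684204101562, 41.78425216674805), 1.0367944240570068) [[75.0, 21.299999237060547], [75.80000305175781, -20.5], [83.80000305175781, -20.399999618530273], [83.0999984741211, 21.399999618530273]]
```

Request:
{"op": "servo_tool", "data": {
  "commands": [
    [[3,-0.1,0],-0.019],
    [[6,-0.2,0],-0.019],
    [[8.6,-0.22,0],-0.019],
    [[8.63,-0.22,2],-0.019],
    [[8.63,-0.22,5],-0.019],
    [[8.63,-0.22,7.5],-0.019],
    [[8.63,-0.22,8.5],-0.019],
    [[8.63,-0.22,9],-0.019],
    [[8.63,-0.22,9],-0.019],
    [[8.63,-0.22,9],-0.019]
  ]
}}

```text
time: 16.42
ee_pos: [0.4737, -0.0056, 0.0382]
ee_rot: [-3.141, -0.001, -0.198]
wrist_force: [-0.9, -0.2, -0.7]
width: 0.0156
grasp_force: 44.9
```

```bash
sed -i 's/^guides.*/guides("wrist",(.5161,-.0149),-.214)/' g2.py; python3 g2.py
```

```text
16.4167 [ 0.47367025 -0.00559926  0.0381995 ] [-3.14149384e+00 -1.13579251e-03 -1.98369287e-01]
wrist 72.0
331 [349.9 159.6] [ 0.5315 -0.0308] fix 18.4 -12.3
124 [307.1 151.3] [ 0.5397 -0.011 ] fix 22.2 8.9
9509 [322.5 245.5] [ 0.4913 -0.0089] fix -25.5 0.5
6 [356.8 185. ] [ 0.5184 -0.0318] fix 5.9 -16.1
4 [273.2 218.8] [0.51   0.0128] fix -11.9 25.8
6 [325.  264.2] [ 0.4812 -0.0082] fix -35.6 -0.9
11 [324.9 282.4] [ 0.4712 -0.0062] fix -45.7 -1.0
2050 [255.6 316.9] [0.4584 0.0355] fix -67.1 37.0
2122 [387.9 317.9] [ 0.4433 -0.0362] fix -66.6 -36.3
82 [321.9 301.9] [ 0.4605 -0.0024] fix -57.0 0.4
58 [321.5 318.2] [ 4.509e-01 -2.000e-04] fix -66.8 0.5
8 [336.8 342.8] [ 0.4339 -0.0056] fix -82.3 -8.4
nose area [322 164]
board [ 271  109  107  115 8549] tool-frame ((58.8156852722168, 0.12741851806640625), (52.417232513427734, 47.76720428466797), 0.8130295276641846) [[32.29999923706055, 23.600000381469727], [32.900001525878906, -24.100000381469727], [85.4000015258789, -23.399999618530273], [84.69999694824219, 24.399999618530273]]
gold [ 277  113   94   19 1673] tool-frame ((79.3987045288086, 0.3684673309326172), (8.141671180725098, 41.82719039916992), 1.1079657077789307) [[74.9000015258789, 21.200000762939453], [75.69999694824219, -20.600000381469727], [83.9000015258789, -20.5], [83.0999984741211, 21.399999618530273]]
```

```bash
cat > pr.py <<'E'
from h import *
F=np.array([.5161,-.0149]);yaw=-.214
e=np.array([np.cos(yaw),np.sin(yaw)]);h=np.array([-e[1],e[0]])
for n in('wrist','top'):
  s=snap(n);g=s['frame'].max(2).astype(np.float32)
  for x in(.024,.030,.036):
    ys=np.arange(-48,48.5,1.5)
    uv=np.array([proj(s,[*(F+x*e+y/1000*h),.033]) for y in ys],np.float32)
    v=cv2.remap(g,uv[:,:1],uv[:,1:],1).ravel().astype(int)
    print(n,x,' '.join(f'{y:g}:{b}' for y,b in zip(ys,v) if abs(y)>20))
E
python3 pr.py
```

```text
wrist 0.024 -48:203 -46.5:203 -45:205 -43.5:205 -42:183 -40.5:146 -39:146 -37.5:147 -36:147 -34.5:145 -33:127 -31.5:88 -30:80 -28.5:78 -27:78 -25.5:64 -24:67 -22.5:66 -21:66 21:67 22.5:67 24:68 25.5:68 27:67 28.5:74 30:77 31.5:88 33:107 34.5:145 36:146 37.5:147 39:147 40.5:146 42:146 43.5:148 45:148 46.5:147 48:146
wrist 0.03 -48:203 -46.5:203 -45:205 -43.5:204 -42:204 -40.5:163 -39:148 -37.5:148 -36:148 -34.5:146 -33:83 -31.5:90 -30:82 -28.5:80 -27:79 -25.5:66 -24:71 -22.5:70 -21:69 21:70 22.5:68 24:71 25.5:71 27:71 28.5:76 30:79 31.5:91 33:81 34.5:136 36:146 37.5:148 39:147 40.5:146 42:149 43.5:156 45:149 46.5:148 48:147
wrist 0.036 -48:203 -46.5:203 -45:206 -43.5:205 -42:204 -40.5:204 -39:204 -37.5:190 -36:186 -34.5:147 -33:130 -31.5:91 -30:83 -28.5:80 -27:81 -25.5:67 -24:72 -22.5:95 -21:193 21:195 22.5:195 24:131 25.5:108 27:102 28.5:101 30:106 31.5:138 33:149 34.5:203 36:203 37.5:205 39:204 40.5:203 42:205 43.5:206 45:206 46.5:205 48:203
top 0.024 -48:178 -46.5:178 -45:173 -43.5:147 -42:114 -40.5:117 -39:120 -37.5:122 -36:119 -34.5:103 -33:71 -31.5:59 -30:56 -28.5:63 -27:63 -25.5:65 -24:48 -22.5:42 -21:44 21:43 22.5:47 24:58 25.5:76 27:65 28.5:57 30:58 31.5:69 33:90 34.5:117 36:121 37.5:119 39:121 40.5:120 42:119 43.5:121 45:122 46.5:121 48:120
top 0.03 -48:172 -46.5:174 -45:175 -43.5:168 -42:148 -40.5:131 -39:122 -37.5:114 -36:110 -34.5:67 -33:49 -31.5:57 -30:53 -28.5:55 -27:68 -25.5:54 -24:34 -22.5:39 -21:38 21:41 22.5:37 24:47 25.5:62 27:82 28.5:57 30:50 31.5:63 33:71 34.5:86 36:117 37.5:131 39:140 40.5:149 42:154 43.5:157 45:135 46.5:126 48:134
top 0.036 -48:175 -46.5:172 -45:173 -43.5:175 -42:175 -40.5:175 -39:175 -37.5:171 -36:142 -34.5:104 -33:69 -31.5:50 -30:39 -28.5:53 -27:68 -25.5:76 -24:63 -22.5:76 -21:125 21:105 22.5:85 24:77 25.5:82 27:83 28.5:79 30:88 31.5:109 33:133 34.5:162 36:177 37.5:173 39:172 40.5:173 42:174 43.5:174 45:174 46.5:174 48:175
```

Request:
{"op": "servo_tool", "data": {
  "commands": [
    [[0,0.06,0],0],
    [[0,0.06,0.4],0],
    [[0,0.06,0.7],0],
    [[0,0.06,0.9],0],
    [[0,0.06,1.0],0],
    [[0,0.06,1.0],0],
    [[0,0.06,1.0],0]
  ]
}}

```text
time: 17.2
ee_pos: [0.4729, -0.006, 0.0272]
ee_rot: [3.142, 0.0, -0.198]
wrist_force: [-0.7, -0.1, -0.3]
width: 0.0158
grasp_force: 44.9
```

Request:
{"op": "servo_tool", "data": {
  "commands": [
    [[0,0,0.1],0],
    [[0,0,0.2],0],
    [[0,0,0.3],0],
    [[0,0,0.4],0],
    [[0,0,0.4],0]
  ]
}}

```text
time: 17.62
ee_pos: [0.4731, -0.006, 0.0234]
ee_rot: [-3.142, -0.0, -0.198]
wrist_force: [0.1, 0.1, 2.9]
width: 0.0156
grasp_force: 44.9
```

Request:
{"op": "servo_tool", "data": {
  "commands": [
    [[0,0,0.1],0],
    [[0,0,0.15],0],
    [[0,0,0.15],0]
  ]
}}

```text
time: 17.87
ee_pos: [0.473, -0.006, 0.0219]
ee_rot: [-3.142, -0.0, -0.198]
wrist_force: [-0.2, 0.3, 5.4]
width: 0.0155
grasp_force: 44.9
```

Request:
{"op": "servo_tool", "data": {
  "commands": [
    [[0,0,0.05],0],
    [[0,0,0.1],0],
    [[0,0,0.1],0]
  ]
}}

```text
time: 18.12
ee_pos: [0.4731, -0.006, 0.0213]
ee_rot: [-3.142, -0.0, -0.198]
wrist_force: [-3.6, 0.4, 11.5]
width: 0.0157
grasp_force: 44.9
```

Request:
{"op": "servo_tool", "data": {
  "commands": [
    [[0.2,0,0],0],
    [[0.5,0.01,0],0],
    [[0.8,0.01,0],0],
    [[1.1,0.02,0],0],
    [[1.4,0.02,0],0],
    [[1.7,0.03,0],0],
    [[1.9,0.03,0],0],
    [[2.1,0.03,0],0],
    [[2.1,0.03,0],0]
  ]
}}

```text
time: 18.87
ee_pos: [0.49, -0.0098, 0.0211]
ee_rot: [3.141, 0.008, -0.198]
wrist_force: [-20.9, 3.9, 29.6]
width: 0.0156
grasp_force: 45.0
```

```bash
cat > q.py <<'E'
from h import *
st=arm.state();p=st['ee_pos'];F=np.array([.5161,-.0149]);e=np.array([.9772,-.2124]);h=np.array([.2124,.9772])
n=p[:2]+[.0832,-.0174]-F
print(st['time'],p,'nose',n@e*1000,n@h*1000,'f along',st['wrist_force'][:2]@e,st['wrist_force'][:2]@h,st['wrist_force'][2],st['ft_torque'])
E
python3 q.py
```

```text
18.8667 [ 0.4900149  -0.00978479  0.02110249] nose 58.421970034457026 0.12650871990778068 f along -21.24109709386869 -0.600399203349216 29.640914838176762 [0.63600435 3.51544247 0.01817754]
```

Request:
{"op": "servo_tool", "data": {
  "commands": [
    [[0,0,-0.1],0],
    [[0,0,-0.1],0],
    [[0,0,-0.1],0]
  ]
}}

```text
time: 19.12
ee_pos: [0.4927, -0.0103, 0.0217]
ee_rot: [3.142, 0.002, -0.198]
wrist_force: [-4.8, 1.4, 5.7]
width: 0.0153
grasp_force: 45.0
```

```bash
python3 q.py
```

```text
19.1167 [ 0.49270065 -0.0102938   0.02173298] nose 61.15460088315597 0.19955805900156903 f along -4.966821253180414 0.40220226500708645 5.7398781778771 [ 0.15930111  0.72207569 -0.02845591]
```

Request:
{"op": "servo_tool", "data": {
  "commands": [
    [[0.1,0,-0.03],0],
    [[0.2,0,-0.03],0],
    [[0.3,0,-0.03],0],
    [[0.4,0.01,-0.03],0],
    [[0.4,0.01,-0.03],0]
  ]
}}

```text
time: 19.53
ee_pos: [0.4976, -0.0114, 0.0221]
ee_rot: [-3.142, -0.0, -0.198]
wrist_force: [-2.3, 1.0, 4.8]
width: 0.0156
grasp_force: 45.0
```

```bash
python3 q.py
```

```text
19.5333 [ 0.49759292 -0.01137823  0.02208741] nose 66.16565496233721 0.1789662855732577 f along -2.507547128246254 0.5101385864079037 4.75965786052781 [ 0.17266412  0.57082639 -0.00666687]
```

Request:
{"op": "servo_tool", "data": {
  "commands": [
    [[0.1,0,0],0],
    [[0.15,0,0],0],
    [[0.15,0,0],0]
  ]
}}

```text
time: 19.78
ee_pos: [0.4976, -0.0114, 0.0218]
ee_rot: [3.141, 0.003, -0.198]
wrist_force: [-8.0, 2.7, 5.5]
width: 0.0159
grasp_force: 45.0
```

```bash
python3 q.py
```

```text
19.7833 [ 0.49764865 -0.01137462  0.02182286] nose 66.21934901077422 0.19433842406103072 f along -8.376644309579223 0.9862447864321375 5.542979463793537 [ 0.37327636  1.40639773 -0.00999492]
```

Request:
{"op": "servo_tool", "data": {
  "commands": [
    [[-0.05,0,0.05],0],
    [[-0.08,0,0.1],0],
    [[-0.08,0,0.15],0],
    [[-0.08,0,0.2],0],
    [[-0.08,0,0.2],0],
    [[-0.08,0,0.2],0]
  ]
}}

```text
time: 20.28
ee_pos: [0.4976, -0.0113, 0.0211]
ee_rot: [3.142, 0.001, -0.198]
wrist_force: [-11.9, 2.3, 23.6]
width: 0.0153
grasp_force: 45.0
```

```bash
python3 q.py
```

```text
20.2833 [ 0.49763976 -0.01134963  0.02113797] nose 66.20535156478296 0.21686089628591088 f along -12.122079388309066 -0.26613676356464594 23.64988831168212 [0.31704868 2.04755168 0.00376415]
```

```bash
python3 - <<'E'
from h import *
t=snap('top');g=t['frame'].max(2)
m=np.zeros_like(g)
c=proj(t,[.4615,.291,.186]);u,v=c.astype(int)
m[v-32:v+32,u-14:u+14]=(g[v-32:v+32,u-14:u+14]<60)
cs,_=cv2.findContours(m,0,2);cc=max(cs,key=cv2.contourArea)[:,0]
W=np.array([onz(t,*q,.186)[:2] for q in cc],np.float32)*1000;print(c,cv2.minAreaRect(W))
w=snap('wrist');F=np.array([.5161,-.0149]);e=np.array([.9772,-.2124]);h=np.array([.2124,.9772]);g=w['frame']
for y in(-.012,0,.012):print([g[tuple(proj(w,[*(F+x/1000*e+y*h),.034])[::-1].astype(int))].tolist() for x in range(36,84,4)])
E
python3 q.py
```

```text
[184.63076521 281.56123774] ((459.8788146972656, 283.880859375), (24.442819595336914, 90.16384887695312), 86.93079376220703)
[[38, 58, 46], [45, 46, 45], [48, 48, 49], [48, 54, 51], [119, 118, 118], [119, 119, 119], [194, 194, 194], [194, 193, 193], [194, 194, 192], [192, 191, 191], [188, 188, 188], [144, 144, 143]]
[[35, 57, 45], [42, 62, 50], [46, 63, 52], [47, 65, 54], [121, 121, 120], [120, 120, 120], [196, 195, 195], [194, 193, 192], [192, 193, 192], [191, 191, 190], [189, 189, 188], [133, 133, 133]]
[[39, 59, 47], [44, 62, 51], [47, 65, 53], [49, 63, 56], [118, 118, 118], [125, 125, 125], [195, 195, 194], [193, 193, 192], [192, 191, 191], [191, 191, 190], [187, 188, 187], [146, 146, 145]]
20.3833 [ 0.49765276 -0.01133206  0.02114393] nose 66.21432748474963 0.2367934616588696 f along -11.151003995185224 -0.4427364639631526 24.522410512782628 [ 0.2741092   2.10919346 -0.0349759 ]
```

```bash
python3 -c "
from plant import arm
print(arm.job_done())"
```

```text
the job is handed in; nothing more can be done
None
```

I handed the job in at about 20 s. The cover hangs by its handle on the hook arm, and the board is against the end stop under the leaf, held down flat with about 24 N. On the way in the board jammed briefly on friction, with about 30 N up and 21 N back at the wrist, and came free when I raised it 1 mm. I judged flatness and the leaf from force, height and pixel readings, not by viewing them.

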